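# Level the worm-driven drain rack and set the tapered sleeve

## Robot

A 7-joint arm with a two-finger parallel gripper is mounted at the origin on the work surface. World frame = base frame: x ahead of the robot, y to its left, z up, the work surface at z = 0. Lengths are in mm, angles in rad, forces in N, time in s.
With the tool pointing down it reaches from about 400 to 850 mm from the base axis. Payload 10.4 kg.
Tool frame: the origin (TCP) lies midway between the tips of the shut fingers; the grasp point (between the pads) lies 19 mm behind it; z points along the fingers, y is the direction in which the jaws open and shut (so a half turn about z gives the same grasp; the last joint's range is limited). The gripper opens to 87 mm and grips with 3 to 60 N. Pads are 19 mm wide; open, the fingers measure 117 mm over their backs; the gripper's body (75 mm by 190 mm) begins 51 mm behind the grasp point.
Start: joints at [1.14, 0.332, -0.065, 1.46, 0.022, 1.35, -0.088], TCP at [247.893, -573.761, 222.576] pointing down, gripper open.
Joint ranges: [-2.6, 2.6], [-0.5, 2.12], [-1.47, 1.34], [0.16, 2.42], [-1.27, 4.41], [0.06, 2.06], [-2.6, 2.6]. Speed limits (rad/s): [2.22, 2.22, 2.79, 2.79, 3.14, 3.14, 3.14].

## Interface

Orientations are given as a unit quaternion [w, x, y, z].
In Python, from station import env, vision, order, search_frame, mark_of gives the robot as it stands.
- The arm moves only by the shell command python3 -m pendant 'ROWS' [OPENING] [FORCE]. ROWS is JSON, a list that holds one entry, the list of rows, each a list of 6 numbers: the shift along the world's x, y, z in units of 100 mm (1.0 is 100 mm), then the turn, a rotation vector about the world's x, y, z in units of 2 pi rad (1.0 is 2 pi rad). In form: [[[dx, dy, dz, wx, wy, wz], ...]]. A call has 1 to 12 rows; each row shifts and turns the pose as measured when the row begins; what a row does not reach is not made up. A row lasts 1/8 s, in which the tool goes at most 62.5 mm and 10.7 degrees, less where a joint would pass 70% of its speed; a pose out of reach is approached as far as the arm can. A call with a number of a shift or a turn outside -1 to 1 is refused whole. A call with a gripper value outside its range is refused whole. OPENING is the gripper's target within -1 to 1 (shut at 1, half-way at 0, fully open at -1), set as the call begins (- or left out, the last holds). The fingers move at their own pace and stop on an object; FORCE is the grip in N (left out, the last holds). Time passes only in rows, so rows that do not move let the fingers close. It gives the time, the measured TCP pose, the force and the opening at its end, in the units of the state.
- env.observe(): the state, without advancing time (a new reading comes with each control period).
- vision.capture(name): name is "side" or "top" or "wrist"; returns a dict with "color" (480x640x3 uint8, blue, green, red), "mtx" (3x3 intrinsics, pixels), "extrinsics" (4x4, takes a point from world to camera coordinates). Camera axes: x right, y down, z forward; pixel columns grow to the right and rows downward; lengths in mm; the calibration is good to about 2 mm. The wrist camera is an equidistant fisheye: a pixel r from the principal point sees the ray r / f radians off the axis. A picture is of the moment at which its call begins. There is no depth.
- order.hand_in(): hands the job in, once; it reports no verdict.
Trained networks look in a picture, given as the dict that the camera call returned (one of the last four; its "shot" number tells which), for a name from the list of things; names that differ only in an ending like _2 or _b are one class to them, and where a whole thing is asked for, a point or a joint stands for the part that bears it (a point fixed in the world has none). Each returns a list of dicts, best first, with "score" (0 to 1); they miss things now and then, are a little off and sometimes report something else, mostly with a low value. They report only what shows in the picture. A call takes as long as a camera call.
- search_frame(picture, name): "position" ([x, y, z] in mm, in the coordinates of the camera as it stood for that picture, good to about 4 mm: the middle of the surface that is visible of it).
- mark_of(picture, name): "position" ([x, y, z] in mm, in the coordinates of the camera as it stood for that picture, good to about 4 mm: a listed point, or the origin of a listed thing).
The state is a dict: "clock": time; "joints": joint angles; "dq": joint speeds; "joint_efforts": joint torques, N m; "ee_pos": TCP position; "ee_rot": TCP orientation; "force": force on the tool from outside, world axes, zero at the start; "wrist_torque": the same for the moment, N m; "grip_width": opening from 0.0 (shut) to 1.0 (fully open).
Only numpy, scipy, OpenCV 4.12 (cv2) and the standard library are available. Lean on these libraries where they do the work, as an engineer would, in place of code of your own. Each camera call takes 0.05 s, during which the arm holds its last target.

## Task

The drain rack has been left tipped one division towards the robot. Turn the knurled knob of its worm drive, regrasping as often as it takes, until the rack is level; then set the loose tapered steel sleeve upright in the empty tapered socket so that it sits home by its own weight: lower it gently, feel for the seat, and do not push it or drop it in, or it will jam. Move the rack only by its knob, let go of everything at the end, and leave the other things on the bench where they are.

Things in the scene. Friction and masses are not known exactly. Their poses are not given: they have to be found in the camera images.
- stand: Fixed stand: white base plate 390 mm along y, 170 along x, 10 thick; aluminium cheeks 76 mm high at y = -122 and +122 mm; white worm box 85 x 85 mm, 100 mm high, centred at y = -195 mm. Origin on the bench, midway between the cheeks, under the pivot axis; x points away from the robot at yaw 0, z up.
- level_mark (a point): Longest (middle) mark on the upright strip (100 mm high) at the robot side of the stand's y = +125 mm cheek. The strip carries a mark every 15 degrees; the rack's side pointer aims at this one when the rack is level. 72 mm from the pivot axis, at its height.
- rack: Aluminium plate 120 x 215 x 10 mm tilting about the stand's y axis. Two dark steel tapered sockets: y = -52 mm empty; y = +52 mm holds a fixed sleeve like the loose one, top 92 mm over the origin. Origin on the pivot axis under the plate's middle, 52 mm above the bench; z is normal to the plate, vertical when level. Starts tipped 12.5 to 16 degrees, robot-side edge low; stops 23 degrees that way, 7 past level.
- knob: Black knurled round knob on top of the worm box, 40 mm diameter, 36 mm high, upright axis. Origin on its axis, centre of its underside, 108 mm above the bench (8 mm above the box); a white line on top marks its x axis. Does not move up or down. Grip it on any diameter.
- knob_grip (a point): On the knob's axis, 20 mm above its underside. Clockwise from above raises the robot-side edge of the rack: 40 rad of knob = 1 rad of rack, no backlash; 1.4 to 1.75 turns are needed. Light friction, up to 0.1 N m. Self-locking: the rack stays where the knob leaves it.
- socket (a point): On the empty socket's axis, on the plate's upper face (62 mm above the bench when level); z up the axis. The socket is a tight round steel ring 30 mm high, 5 mm wall, bore about 40 mm wide at the mouth, 30 at the bottom (half-angle 10 degrees). It is screwed to a different height each time, and this point does not show it: its mouth is 30 to 44 mm above here, so feel for the seat.
- sleeve: Loose solid steel tapered sleeve, 0.13 to 0.25 kg, standing on its small end on the bench, left. Cone 32 mm diameter at the bottom, 46 at 40 mm height (half-angle 10 degrees), then a neck 28 mm diameter from 42 to 76 mm, to grip. Origin centre of underside, z up its axis. Home in the socket its underside is 24 mm below the mouth (6 to 20 mm above the plate); only the tapers touch.
- collar: Bystander beside the sleeve: a straight-sided steel collar, 48 mm in diameter to 40 mm height, then a 28 mm neck to 70 mm. It does not fit the socket. Origin under its centre. Leave it.
- amber: Bystander: amber bottle 68 mm in diameter, 130 mm high. Origin under its centre. Leave it.
- cup: Bystander: open steel cup 64 mm in diameter, 70 mm high. Origin under its centre. Leave it.
- dish: Bystander: flat glass dish 100 mm in diameter, 18 mm high. Origin under its centre. Leave it.
- vial: Bystander: small capped glass vial 32 mm in diameter, 55 mm high. Origin under its centre. Leave it.
- spatula: Bystander: steel lab spatula 170 mm long lying flat. Leave it.

How it is judged (in metres and radians):
On the way, in this order (a step that is already met when the one before it is completed fails the run):
1. the rack is level (within 1.6 degrees) while the sleeve is still away from the socket (angle between rack's own z axis and vertical below 0.028 rad and angular speed of rack below 0.05 rad/s and distance between sleeve and socket above 0.08 m), for 0.3 s.
2. the sleeve is down in the socket (horizontal distance between sleeve and socket below 0.005 m and z of sleeve in the frame of socket below 0.023 m), for 0.2 s.
At the end, for the whole second after the job is handed in: The rack is level within 1.6 degrees and still; the sleeve sits at rest in the empty socket, upright within 5 degrees, centred within 5 mm, its underside 3 to 23 mm above the plate (all of step 2 and angle between rack's own z axis and vertical below 0.028 rad and angle between sleeve's own z axis and vertical below 0.09 rad and linear speed of sleeve below 0.02 m/s and angular speed of rack below 0.03 rad/s and z of sleeve in the frame of socket above 0.003 m); the robot touches nothing.
It fails at once if the sleeve is pushed into the rack (more than 55 N summed over the taper's contacts, about 10 N of push) (contact force between sleeve and rack above 55 N).
It fails at once if the sleeve is dropped into the socket (it falls more than about 3 mm) (horizontal distance between sleeve and socket below 0.02 m and z of sleeve in the frame of socket below 0.045 m and linear speed of sleeve above 0.25 m/s).
It fails at once if the robot pushes the rack itself (more than 10 N) (contact force between any of the fingers, the arm and rack above 10 N).
It fails at once if a bystander is moved by more than 30 mm (distance of any of collar, amber, cup, dish, vial, spatula from where it was at the start of the episode above 0.03 m).
It also fails if it takes over 72 s, if anything falls off the work surface, if the arm or the gripper's body presses on something with over 40 N, if the wrist force passes 120 N, or if a joint passes its speed limit or range.

## Working session

There is one attempt and no reset: what is moved stays moved. The work goes in short steps, Python scripts to look and compute and a shell command to move; the robot and the scene stay as the last step left them, time stands still between calls to the robot, and variables do not carry over. Pictures are saved under pics/ and viewed, and the job is handed in when it is done.

```bash
ls; mkdir -p pics; cat > h.py <<'E'
import numpy as np, cv2
from station import env, vision, order, search_frame, mark_of
def w(pic,p):
    E=np.array(pic["extrinsics"]);return (np.linalg.inv(E)@np.r_[p,1])[:3]
def px(pic,P):
    E=np.array(pic["extrinsics"]);c=(E@np.r_[P,1])[:3];q=np.array(pic["mtx"])@c;return q[:2]/q[2]
def ray(pic,u,v):
    E=np.linalg.inv(np.array(pic["extrinsics"]));d=np.linalg.inv(np.array(pic["mtx"]))@[u,v,1.];return E[:3,3],E[:3,:3]@d
def atz(pic,u,v,z):
    o,d=ray(pic,u,v);return o+d*(z-o[2])/d[2]
E
python3 - <<'E'
from h import *
s=env.observe();print(s)
for n in ["side","top"]:
    p=vision.capture(n);cv2.imwrite(f"pics/{n}0.png",p["color"])
    for t in ["stand","level_mark","rack","knob","knob_grip","socket","sleeve","collar","amber","cup","dish","vial","spatula"]:
        r=mark_of(p,t);print(n,t,[(np.round(w(p,a["position"])),round(a["score"],2)) for a in r[:2]])
print(env.observe()["clock"])
E
```

```text
pics
{'clock': 0.0, 'joints': array([ 1.14038465,  0.33286327, -0.06470834,  1.46095325,  0.0215754 ,
        1.34988427, -0.0885128 ]), 'dq': array([-1.30900629e-03,  1.91844646e-03, -1.21277714e-03, -1.05832161e-03,
       -5.98999379e-04, -9.94102541e-05, -6.55437981e-04]), 'joint_efforts': array([ 5.26496240e-05, -6.23240876e+01,  2.52098119e-02, -3.89899743e+01,
       -6.11193851e-02,  3.97555938e-02,  1.54220197e-04]), 'ee_pos': array([ 247.72849628, -573.38421492,  221.75362398]), 'ee_rot': array([-6.88043255e-04,  9.79281784e-01,  2.02501081e-01, -1.62233578e-04]), 'force': array([0.65073432, 0.07947622, 0.62489451]), 'wrist_torque': array([-0.0953802 ,  0.03643093, -0.00194459]), 'grip_width': 0.9959952981435222}
side stand [(array([603.,  34.,  -2.]), 0.88), (array([ 508., -403.,    1.]), 0.74)]
side level_mark [(array([548., 176.,  52.]), 0.65)]
side rack [(array([601.,  33.,  49.]), 0.95)]
side knob [(array([ 564., -158.,  107.]), 0.62)]
side knob_grip [(array([ 568., -156.,  128.]), 0.76)]
side socket [(array([588., -18.,  65.]), 0.59), (array([437., 331.,  -0.]), 0.41)
[... 300 characters left out ...]
, -404.,    5.]), 0.73), (array([341., 174.,  -1.]), 0.43)]
side spatula [(array([335., 173.,   1.]), 0.64)]
top stand [(array([600.,  31.,   2.]), 0.85)]
top level_mark [(array([550., 175.,  53.]), 0.75)]
top rack [(array([600.,  35.,  50.]), 0.67)]
top knob [(array([ 566., -156.,  105.]), 0.71)]
top knob_grip [(array([ 564., -157.,  129.]), 0.96)]
top socket [(array([587., -13.,  59.]), 0.71)]
top sleeve [(array([437., 335.,   2.]), 0.97)]
top collar [(array([575., 315.,  -1.]), 0.69)]
top amber [(array([ 682., -385.,    2.]), 0.95)]
top cup []
top dish [(array([ 348., -303.,   -0.]), 0.69)]
top vial [(array([ 513., -403.,    1.]), 0.84)]
top spatula [(array([338., 176.,   4.]), 0.96)]
1.4
```

View pics/side0.png

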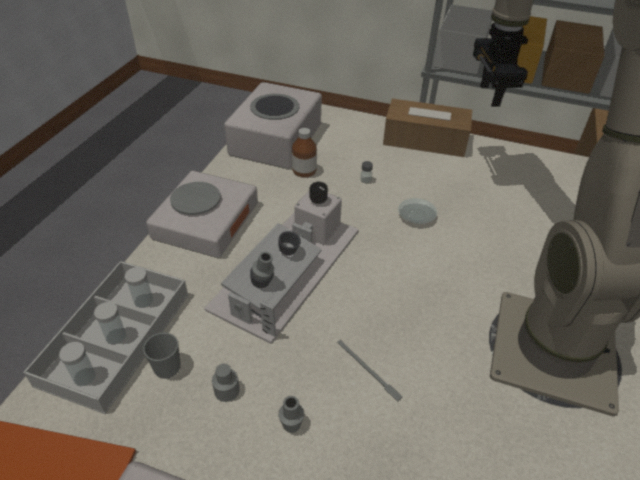

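View pics/top0.png

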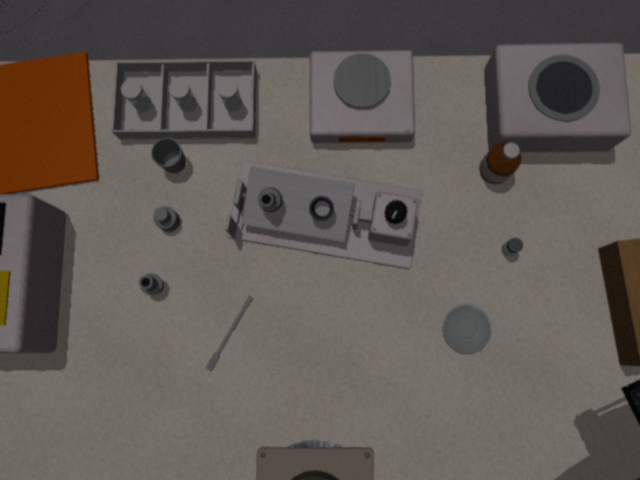

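The side view shows the knob at about (318,192), the empty socket at (289,242) and the sleeve at (291,413). The top view agrees: knob (396,212), socket (321,208), sleeve (151,284). The stand's yaw is about -10.5°, and all heights are as listed. I'm moving above the knob.

```bash
python3 -m pendant '[[[0.35,0.46,0,0,0,0.02],[0.35,0.46,0,0,0,0.02],[0.35,0.46,0,0,0,0.02],[0.35,0.46,0,0,0,0.02],[0.35,0.46,0,0,0,0.02],[0.35,0.46,0,0,0,0.02],[0.35,0.46,0,0,0,0.02],[0.35,0.46,0,0,0,0.02],[0.35,0.46,0,0,0,0.02],[0,0,0,0,0,0.02]]]' -1 30
python3 - <<'E'
from h import *
s=env.observe();print(s["clock"],s["ee_pos"],s["ee_rot"],s["joints"],s["force"])
p=vision.capture("wrist");cv2.imwrite("pics/w1.png",p["color"]);print(p["mtx"],p["extrinsics"])
for t in ["knob","knob_grip","socket"]:
    print(t,[(np.round(w(p,a["position"]),1),round(a["score"],2)) for a in mark_of(p,t)[:2]])
E
```

```text
clock: 2.65
ee_pos: [568.9, -144.8, 223.9]
ee_rot: [0.003, 0.659, 0.752, 0.002]
force: [-0.8, -1.1, 0.6]
grip_width: 1.0
2.65 [ 568.86702531 -144.78516601  223.90742915] [0.00262198 0.65932839 0.75184881 0.00159945] [ 0.61528411  0.28975968 -0.53901752  1.54683471  0.15169148  1.34064236
  0.19182086] [-0.83637457 -1.05995676  0.56446727]
[[371.64829954   0.         317.05692406]
 [  0.         371.64829954 240.97190348]
 [  0.           0.           1.        ]] [[ 9.91409476e-01  1.30667582e-01  5.76492221e-03 -5.46141001e+02]
 [ 1.24735089e-01 -9.57819895e-01  2.58886474e-01 -2.41135553e+02]
 [ 3.93498268e-02 -2.55943415e-01 -9.65890553e-01  3.29656461e+02]
 [ 0.00000000e+00  0.00000000e+00  0.00000000e+00  1.00000000e+00]]
knob [(array([ 564.8, -158.5,  105. ]), 0.55)]
knob_grip [(array([ 561.9, -154.7,  123.7]), 0.58)]
socket [(array([586. , -21.1,  62.2]), 0.95)]
```

View pics/w1.png

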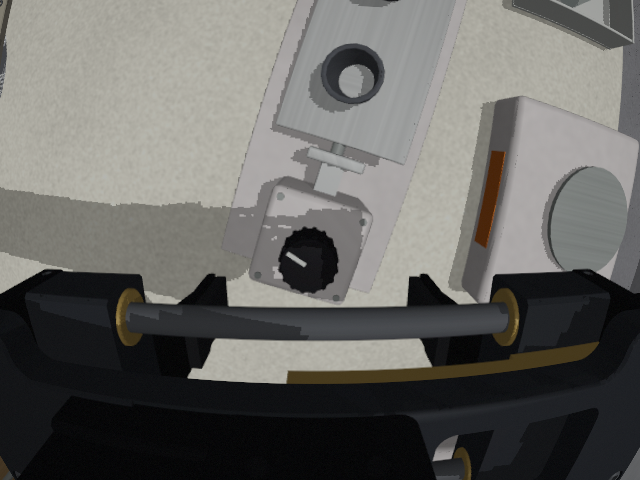

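```bash
python3 -m pendant '[[[-0.04,-0.12,0,0,0,0.029],[0,0,0,0,0,0.029],[0,0,0,0,0,0.029],[0,0,0,0,0,0.029],[0,0,0,0,0,0.029],[0,0,0,0,0,0.029],[0,0,0,0,0,0.029],[0,0,0,0,0,0.029],[0,0,0,0,0,0.029],[0,0,0,0,0,0.029],[0,0,0,0,0,0.029],[0,0,0,0,0,0]]]'
python3 - <<'E'
from h import *
s=env.observe();print(s["joints"])
E
```

```text
clock: 4.35
ee_pos: [555.2, -180.3, 224.5]
ee_rot: [0.002, -0.271, 0.962, -0.0]
force: [-0.1, 0.6, -0.2]
grip_width: 1.003
[ 0.88021569  0.3355685  -0.79651985  1.54298737  0.24201061  1.36056848
  2.18277962]
```

```bash
python3 -m pendant '[[[0.1,0.23,0,0,0,0],[0,0,-0.35,0,0,0],[0,0,-0.3,0,0,0],[0,0,0,0,0,0]]]'
python3 - <<'E'
from h import *
s=env.observe();print(s["joints"])
p=vision.capture("wrist");cv2.imwrite("pics/w2.png",p["color"])
for t in ["knob","knob_grip"]:
    print(t,[(np.round(w(p,a["position"]),1),round(a["score"],2)) for a in mark_of(p,t)[:2]])
E
```

```text
clock: 4.85
ee_pos: [564.6, -160.1, 158.6]
ee_rot: [0.003, -0.256, 0.967, -0.002]
force: [0.2, -0.3, 0.2]
grip_width: 1.0
[ 0.82721116  0.39196791 -0.78189194  1.62222514  0.28986373  1.24130631
  2.07924049]
knob [(array([ 563.7, -159.6,  108.7]), 0.96)]
knob_grip [(array([ 563.2, -157.4,  122.6]), 0.83)]
```

View pics/w2.png

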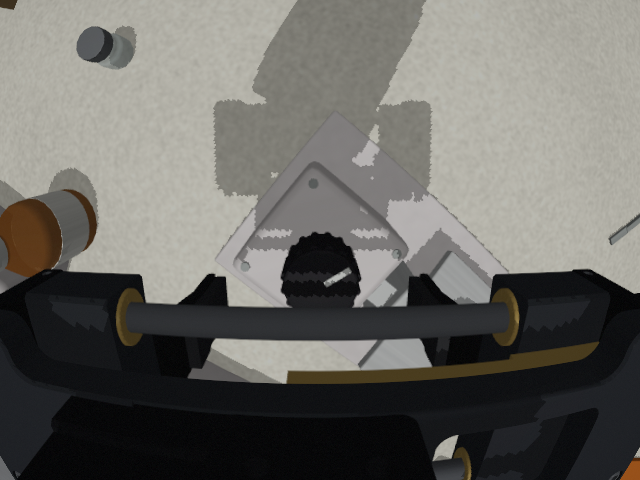

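The knob, at about (320,270), is centred between the fingers. I'll go down and close.

```bash
python3 -m pendant '[[[0,0.02,-0.25,0,0,0],[0,0,-0.2,0,0,0],[0,0,0,0,0,0]]]'
python3 -m pendant '[[[0,0,0,0,0,0],[0,0,0,0,0,0],[0,0,0,0,0,0],[0,0,0,0,0,0]]]' 1 25
```

```text
clock: 5.38
ee_pos: [568.4, -159.3, 119.3]
ee_rot: [0.007, -0.256, 0.967, -0.005]
force: [-0.2, 0.7, -0.0]
grip_width: 0.998
clock: 5.88
ee_pos: [569.8, -159.8, 121.9]
ee_rot: [0.008, -0.255, 0.967, -0.006]
force: [0.5, 0.1, -0.1]
grip_width: 0.636
```

```bash
python3 -m pendant '[[[-0.03,0.02,-0.05,0,0,0],[0,0,-0.02,0,0,0],[0,0,0,0,0,0],[0,0,0,0,0,0]]]' 1 25
```

```text
clock: 6.38
ee_pos: [566.4, -157.4, 115.5]
ee_rot: [0.008, -0.255, 0.967, -0.006]
force: [-0.1, -0.4, 0.7]
grip_width: 0.45
```

```bash
python3 -m pendant '[[[0,0,0,0,0,-0.02],[0,0,0,0,0,-0.029],[0,0,0,0,0,-0.029],[0,0,0,0,0,-0.029],[0,0,0,0,0,-0.029],[0,0,0,0,0,-0.029]]]'
python3 - <<'E'
from h import *
s=env.observe();print(s["joints"],s["wrist_torque"])
E
```

```text
clock: 7.12
ee_pos: [566.3, -159.2, 115.5]
ee_rot: [0.004, 0.272, 0.962, -0.01]
force: [-2.3, -0.5, 2.9]
grip_width: 0.457
[ 0.65564153  0.3882096  -0.57824033  1.67408361  0.25284752  1.1449368
  1.02711751] [-0.01765521  0.21485404  0.05178342]
```

```bash
python3 -m pendant '[[[0,0,0,0,0,-0.029],[0,0,0,0,0,-0.029],[0,0,0,0,0,-0.029],[0,0,0,0,0,-0.029],[0,0,0,0,0,-0.029],[0,0,0,0,0,-0.029],[0,0,0,0,0,-0.029],[0,0,0,0,0,-0.029],[0,0,0,0,0,-0.029],[0,0,0,0,0,-0.029],[0,0,0,0,0,-0.029],[0,0,0,0,0,-0.029]]]'
python3 - <<'E'
from h import *
s=env.observe();print(s["joints"],s["wrist_torque"])
p=vision.capture("side");cv2.imwrite("pics/s2.png",p["color"][150:400,150:450])
E
```

```text
clock: 8.62
ee_pos: [563.1, -158.7, 115.4]
ee_rot: [-0.011, 0.985, 0.17, -0.01]
force: [-1.4, 0.9, 3.7]
grip_width: 0.452
[ 0.39158903  0.35676229 -0.2287332   1.66584801  0.07217189  1.1538287
 -1.08338499] [-0.09172635  0.27428102  0.00686763]
```

View pics/s2.png

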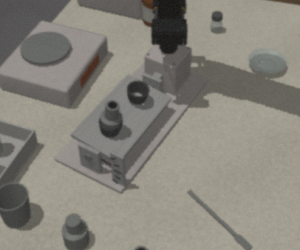

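Turned 190° so far. I'll continue close to the joint limit.

```bash
python3 -m pendant '[[[0,0,0,0,0,-0.029],[0,0,0,0,0,-0.029],[0,0,0,0,0,-0.029],[0,0,0,0,0,-0.029],[0,0,0,0,0,-0.029],[0,0,0,0,0,-0.029],[0,0,0,0,0,-0.029],[0,0,0,0,0,0]]]'
python3 - <<'E'
from h import *
s=env.observe();print(s["joints"],s["wrist_torque"])
E
```

```text
clock: 9.68
ee_pos: [563.9, -156.6, 115.5]
ee_rot: [-0.014, 0.891, -0.454, -0.001]
force: [-0.2, -0.4, 2.0]
grip_width: 0.453
[ 0.24670155  0.32399887 -0.04441074  1.70335697 -0.01530292  1.10812108
 -2.30233229] [-0.26068653  0.38685765 -0.02062726]
```

```bash
python3 -m pendant '[[[0,0,0,0,0,0],[0,0,0,0,0,0],[0,0,0.2,0,0,0],[0,0,0.35,0,0,0.01],[0,0,0,0,0,0.029],[0,0,0,0,0,0.029],[0,0,0,0,0,0.029],[0,0,0,0,0,0.029],[0,0,0,0,0,0.029],[0,0,0,0,0,0.029],[0,0,0,0,0,0.029],[0,0,0,0,0,0.029]]]' -1
python3 - <<'E'
from h import *
s=env.observe();print(s["joints"],s["wrist_torque"])
p=vision.capture("side");cv2.imwrite("pics/s3.png",p["color"][150:400,150:450])
E
```

```text
clock: 11.18
ee_pos: [561.9, -157.1, 169.2]
ee_rot: [-0.009, 0.949, 0.314, -0.012]
force: [-0.6, -0.7, 0.7]
grip_width: 0.997
[ 0.39420136  0.31015824 -0.24037989  1.6085676   0.07179371  1.26152816
 -0.79196658] [-0.01937603  0.01508347 -0.01678217]
```

```bash
python3 -m pendant '[[[0,0,0,-0.0015,-0.0045,0.028],[0,0,0,0,0,0.029],[0,0,0,0,0,0.029],[0,0,0,0,0,0.029],[0,0,0,0,0,0.029],[0,0.01,0,0,0,0.029],[0,0.01,0,0,0,0.029],[0,0.01,0,0,0,0.029],[0,0.01,0,0,0,0.029],[0,0.01,0,0,0,0.029],[0,0.01,0,0,0,0.029],[0,0.01,0,0,0,0.029]]]' -1
python3 - <<'E'
from h import *
s=env.observe();print(s["joints"],s["wrist_torque"])
E
```

```text
clock: 12.72
ee_pos: [560.3, -150.8, 166.9]
ee_rot: [0.0, 0.134, 0.991, -0.0]
force: [0.5, -1.0, 0.7]
grip_width: 0.997
[ 0.63107085  0.31992415 -0.53969679  1.63438662  0.17283336  1.23483959
  1.3575693 ] [ 0.04389517 -0.06935206  0.03808752]
```

View pics/s3.png

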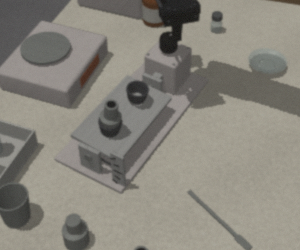

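```bash
python3 -m pendant '[[[0,0,0,0,0,0.029],[0,0.01,0,0,0,0.029],[0,0.01,0,0,0,0.029],[0,0.01,0,0,0,0.029],[0,0.01,0,0,0,0.029],[0,0,0,0,0,0]]]' -1
python3 - <<'E'
from h import *
s=env.observe();print(s["joints"],s["wrist_torque"])
E
```

```text
clock: 13.48
ee_pos: [559.5, -147.3, 165.9]
ee_rot: [-0.0, -0.325, 0.946, 0.0]
force: [-0.7, -0.1, -0.5]
grip_width: 0.999
[ 0.73588015  0.3454617  -0.67815539  1.63286486  0.22569782  1.24457222
  2.24601476] [ 0.14684305 -0.10694055  0.01416252]
```

```bash
python3 -m pendant '[[[0.06,-0.11,-0.15,0,0,0],[0,0,-0.26,0,0,0],[-0.02,0,-0.14,0,0,0]]]' -1
python3 -m pendant '[[[0,0,0,0,0,0],[0,0,0,0,0,0],[0,0,0,0,0,0]]]' 1
```

```text
clock: 13.85
ee_pos: [564.3, -161.0, 108.1]
ee_rot: [-0.0, -0.319, 0.948, -0.0]
force: [-0.0, -0.3, -0.1]
grip_width: 1.002
clock: 14.22
ee_pos: [564.2, -161.6, 107.7]
ee_rot: [-0.001, -0.317, 0.948, 0.0]
force: [-0.6, 0.5, -0.8]
grip_width: 0.739
```

```bash
python3 -m pendant '[[[0.01,0.04,0.05,0,0,0],[0,0,0,0,0,0],[0,0,0,0,0,0],[0,0,0,0,0,0],[0,0,0,0,0,0]]]' 1
python3 - <<'E'
from h import *
s=env.observe();print(s["joints"])
E
```

```text
clock: 14.85
ee_pos: [565.8, -157.4, 114.2]
ee_rot: [0.0, -0.317, 0.948, -0.001]
force: [-0.6, -1.7, 0.3]
grip_width: 0.452
[ 0.72162837  0.40984584 -0.65351567  1.66780638  0.2692799   1.15462288
  2.21438661]
```

```bash
python3 -m pendant '[[[0,0,0,0,0,-0.02],[0,0,0,0,0,-0.029],[0,0,0,0,0,-0.029],[0,0,0,0,0,-0.029],[0,0,0,0,0,-0.029],[0,0,0,0,0,-0.029],[0,0,0,0,0,-0.029],[0,0,0,0,0,-0.029],[0,0,0,0,0,-0.029],[0,0,0,0,0,-0.029],[0,0,0,0,0,-0.029],[0,0,0,0,0,-0.029]]]'
python3 - <<'E'
from h import *
s=env.observe();print(s["joints"],s["wrist_torque"])
E
```

```text
clock: 16.35
ee_pos: [564.8, -159.4, 114.2]
ee_rot: [-0.002, 0.698, 0.716, -0.002]
force: [-1.7, 0.3, 0.8]
grip_width: 0.45
[ 0.4450007   0.35323545 -0.30140849  1.67905569  0.11479299  1.13138102
  0.13638659] [0.04035828 0.13426559 0.09581348]
```

```bash
python3 -m pendant '[[[0,0,0,0,0,-0.029],[0,0,0,0,0,-0.029],[0,0,0,0,0,-0.029],[0,0,0,0,0,-0.029],[0,0,0,0,0,-0.029],[0,0,0,0,0,-0.029],[0,0,0,0,0,-0.029],[0,0,0,0,0,-0.029],[0,0,0,0,0,-0.029],[0,0,0,0,0,-0.029],[0,0,0,0,0,-0.015],[0,0,0,0,0,0]]]'
python3 - <<'E'
from h import *
s=env.observe();print(s["joints"],s["wrist_torque"])
p=vision.capture("side");cv2.imwrite("pics/s4.png",cv2.resize(p["color"][220:340,200:360],None,fx=5,fy=5,interpolation=cv2.INTER_CUBIC))
p=vision.capture("top");cv2.imwrite("pics/t4.png",cv2.resize(p["color"][150:270,220:380],None,fx=5,fy=5,interpolation=cv2.INTER_CUBIC))
E
```

```text
clock: 17.85
ee_pos: [563.6, -157.7, 114.2]
ee_rot: [-0.004, 0.982, -0.187, -0.0]
force: [-0.5, -0.4, -0.3]
grip_width: 0.454
[ 0.21136115  0.32807659 -0.01436158  1.70071714 -0.003513    1.11337363
 -1.74818972] [-0.27234844  0.08494928 -0.11328036]
```

View pics/s4.png

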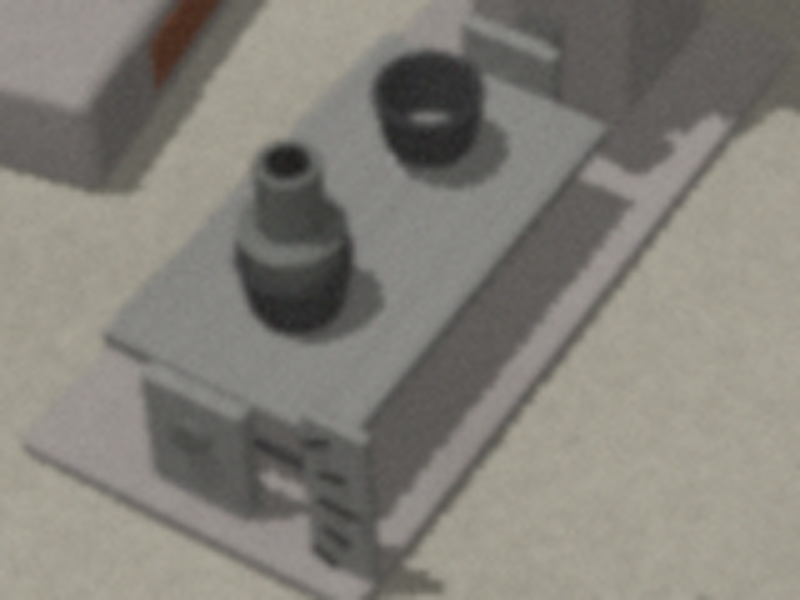

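View pics/t4.png

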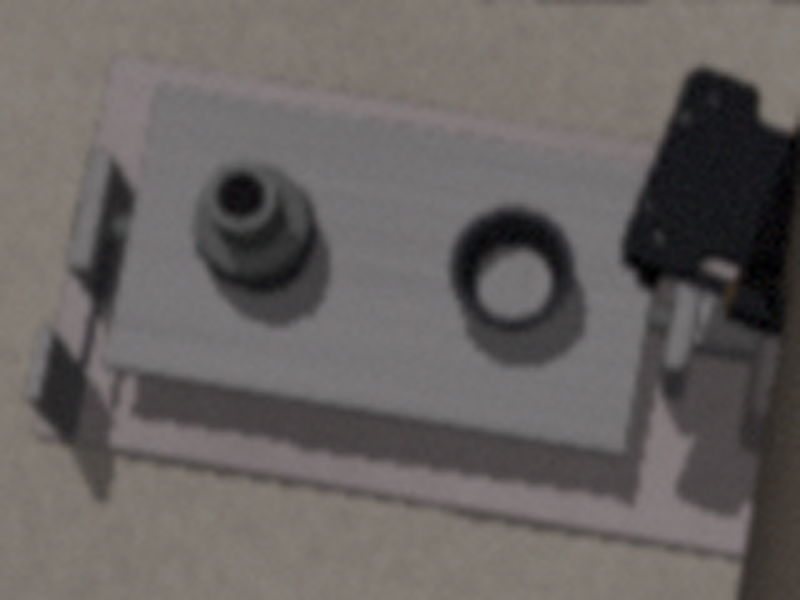

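```bash
cat > fit.py <<'E'
from h import *
from scipy.optimize import least_squares
def model(P,pts):
    x,y,yaw,t=P[:4]; c,s=np.cos(yaw),np.sin(yaw)
    out=[]
    for q in pts:
        # tilt about y; robot-side(-x) low for t>0
        X=q[0]*np.cos(t)-q[2]*np.sin(t); Z=q[2]*np.cos(t)+q[0]*np.sin(t)
        out.append([x+c*X-s*q[1], y+s*X+c*q[1], 52+Z])
    return np.array(out)
C=np.array([[60,107.5,10],[-60,107.5,10],[-60,-107.5,10],[60,-107.5,10]])
E
python3 - <<'E'
from fit import *
ps=vision.capture("side");pt=vision.capture("top")
import pickle
pickle.dump([{k:np.array(p[k]) for k in("mtx","extrinsics","color")} for p in (ps,pt)],open("cams.pkl","wb"))
obs=[(ps,[(221,287.6),(272.4,307),(321.4,246),(278.6,227)]),(pt,[(250,167),(241,223.6),(344.4,240.4),(351,179)])]
def res(P):
    M=model(P,C);r=[]
    for k,(p,o) in enumerate(obs):
        for m,q in zip(M,o): r+=list(px(p,m)-q-P[4+2*k:6+2*k])
    return np.r_[r,P[4:]/1.0]
f=least_squares(res,[600,32,-.18,0.03,0,0,0,0]);print(f.x, np.degrees(f.x[2:4]));print(np.round(f.fun,1))
J=np.linalg.inv(f.jac.T@f.jac);print(np.degrees(np.sqrt(J[3,3])*.7))
P=f.x.copy()
for t in [0,1,2,3]:
    P[3]=np.radians(t)
    print(t,[np.round((px(ps,m)+P[4:6]-[200,220])*5) for m in [*model(P,[(-72,125,0),(-55,125,0),(0,125,0)])]])
E
```

```text
[ 5.96965655e+02  3.51617252e+01 -1.50570826e-01  3.79514069e-03
 -1.31373370e+00 -2.69533717e-01  7.40004542e-01  1.02303658e+00] [-8.62707287  0.21744554]
[ 0.8 -0.2 -1.   2.7  0.9 -1.9 -2.  -0.8 -0.4  0.1 -1.4  0.1  0.4 -1.6
  2.2  2.5 -1.3 -0.3  0.7  1. ]
0.9837317145698105
0 [array([347., 503.]), array([311., 487.]), array([195., 434.])]
1 [array([347., 505.]), array([311., 488.]), array([195., 434.])]
2 [array([347., 507.]), array([311., 490.]), array([195., 434.])]
3 [array([347., 509.]), array([311., 491.]), array([195., 434.])]
```

```bash
python3 -m pendant '[[[0,0,0,0,0,-0.025],[0,0,0,0,0,-0.025],[0,0,0,0,0,-0.025],[0,0,0,0,0,-0.02],[0,0,0,0,0,0]]]'
python3 -m pendant '[[[0,0,0,0,0,0],[0,0,0,0,0,0],[0,0,0,0,0,0],[0,0,0.25,0,0,0],[0,0,0.45,0,0,0.02],[0,0,0.45,0,0,0.029],[0,0,0,0,0,0.029]]]' -1
python3 - <<'E'
from h import *
s=env.observe();print(s["joints"])
p=vision.capture("side");cv2.imwrite("pics/s5.png",cv2.resize(p["color"][270:340,230:300],None,fx=8,fy=8,interpolation=cv2.INTER_CUBIC))
E
```

```text
clock: 18.68
ee_pos: [564.1, -157.1, 114.2]
ee_rot: [-0.004, 0.882, -0.472, 0.001]
force: [0.4, -0.7, -0.2]
grip_width: 0.454
clock: 19.55
ee_pos: [563.0, -156.7, 232.4]
ee_rot: [-0.003, 0.973, -0.233, -0.0]
force: [-0.3, 0.3, -1.1]
grip_width: 0.994
[ 0.18092239  0.2368175   0.01938597  1.56069477 -0.01135621  1.34466997
 -1.8384528 ]
```

View pics/s5.png

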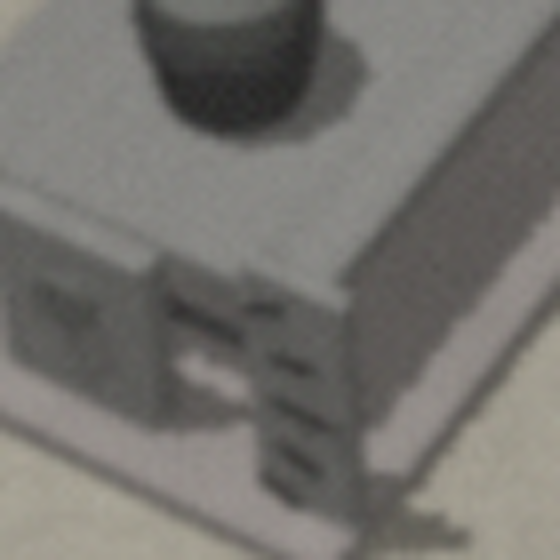

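The zoomed side view shows the pointer bar at (205,320) close to the middle mark at (305,412), but the parallax makes it ambiguous. I'll check the level by viewing the plate against its base from above with the wrist camera.

```bash
python3 -m pendant '[[[0.02,0.1,0,0,0,0.029],[0.02,0.1,0,0,0,0.029],[0.02,0.1,0,0,0,0.029],[0.02,0.1,0,0,0,0.029],[0.02,0.1,0,0,0,0.029],[0.02,0.1,0,0,0,0.029],[0.02,0.1,0,0,0,0.029],[0.02,0.1,0,0,0,0.029],[0.02,0.1,0,0,0,0.029],[0.02,0.1,0,0,0,0.029],[0,0,0,0,0,0],[0,0,0,0,0,0]]]'
python3 - <<'E'
from h import *
s=env.observe();print(s["joints"],s["dq"])
p=vision.capture("wrist");cv2.imwrite("pics/w3.png",p["color"]);import pickle
pickle.dump({k:np.array(p[k]) for k in("mtx","extrinsics","color")},open("w3.pkl","wb"))
for t in ["rack","level_mark","socket","stand"]:
    print(t,[(np.round(w(p,a["position"]),1),round(a["score"],2)) for a in mark_of(p,t)[:2]])
E
```

```text
clock: 21.1
ee_pos: [579.1, -54.2, 223.5]
ee_rot: [-0.001, 0.774, 0.634, -0.008]
force: [-0.1, -0.2, -0.7]
grip_width: 1.0
[ 0.20873839  0.25865485 -0.23883803  1.55677645  0.07022977  1.34858985
 -0.23717427] [-0.00485287  0.00276351  0.00161141  0.00509788 -0.00327945 -0.00338383
 -0.00947962]
rack [(array([602.3,  30.4,  49.4]), 0.63)]
level_mark []
socket [(array([590.2, -22.3,  60.4]), 0.9)]
stand [(array([596.2,  38.6,   1.6]), 0.66)]
```

View pics/w3.png

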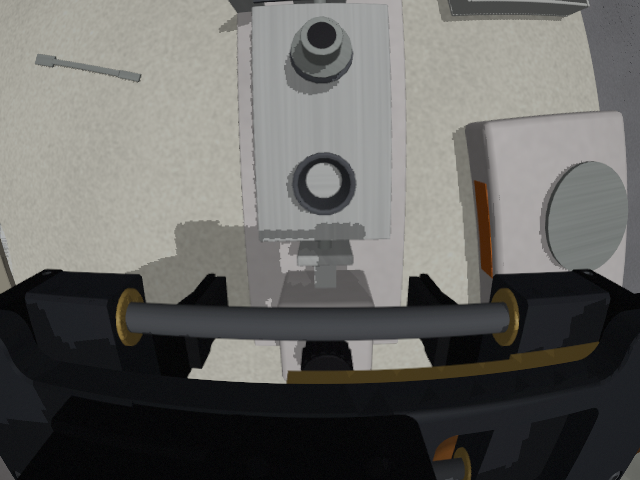

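The picture shows the whole plate, with corners near (252,3), (390,3), (392,238) and (259,240). The base edges are on both sides, and the fixed sleeve and the empty socket are at (322,55) and (323,183). Next I'll refine the edges.

```bash
python3 - <<'E'
import pickle,cv2,numpy as np
p=pickle.load(open("w3.pkl","rb"));im=p["color"]
a=cv2.resize(im[0:40,225:275],None,fx=7,fy=7,interpolation=cv2.INTER_NEAREST)
b=cv2.resize(im[0:40,370:420],None,fx=7,fy=7,interpolation=cv2.INTER_NEAREST)
c=cv2.resize(im[215:255,235:285],None,fx=7,fy=7,interpolation=cv2.INTER_NEAREST)
d=cv2.resize(im[215:255,370:420],None,fx=7,fy=7,interpolation=cv2.INTER_NEAREST)
cv2.imwrite("pics/z.png",np.vstack([np.hstack([a,b]),np.hstack([c,d])]))
g=cv2.cvtColor(im,cv2.COLOR_BGR2GRAY)
for r in (100,120,200): print(r,list(g[r,232:264]),list(g[r,380:412]))
E
```

```text
100 [np.uint8(171), np.uint8(169), np.uint8(169), np.uint8(167), np.uint8(167), np.uint8(148), np.uint8(128), np.uint8(156), np.uint8(160), np.uint8(159), np.uint8(159), np.uint8(159), np.uint8(159), np.uint8(159), np.uint8(159), np.uint8(159), np.uint8(160), np.uint8(159), np.uint8(125), np.uint8(109), np.uint8(101), np.uint8(132), np.uint8(148), np.uint8(152), np.uint8(153), np.uint8(155), np.uint8(156), np.uint8(156), np.uint8(157), np.uint8(159), np.uint8(161), np.uint8(160)] [np.uint8(155), np.uint8(157), np.uint8(158), np.uint8(159), np.uint8(158), np.uint8(157), np.uint8(155), np.uint8(153), np.uint8(157), np.uint8(159), np.uint8(151), np.uint8(160), np.uint8(169), np.uint8(170), np.uint8(171), np.uint8(170), np.uint8(171), np.uint8(172), np.uint8(172), np.uint8(172), np.uint8(172), np.uint8(172), np.uint8(171), np.uint8(171), np.uint8(171), np.uint8(160), np.uint8(166), np.uint8(168), np.uint8(169), np.uint8(168), np.uint8(165), np.uint8(163)]
120 [np.uint8(166), np.uint8(169), np.uint8(170), np.uint8(170), np.uint8(169), np.uint8(171), np.uint8(145), np.uint8(148), np.uint8(
[... 1097 characters left out ...]
nt8(167), np.uint8(167), np.uint8(167), np.uint8(167), np.uint8(167), np.uint8(167), np.uint8(151), np.uint8(124), np.uint8(144), np.uint8(154), np.uint8(151), np.uint8(149), np.uint8(151), np.uint8(152), np.uint8(155)] [np.uint8(153), np.uint8(154), np.uint8(155), np.uint8(155), np.uint8(156), np.uint8(158), np.uint8(158), np.uint8(157), np.uint8(159), np.uint8(162), np.uint8(151), np.uint8(139), np.uint8(161), np.uint8(167), np.uint8(166), np.uint8(166), np.uint8(166), np.uint8(166), np.uint8(166), np.uint8(167), np.uint8(167), np.uint8(167), np.uint8(166), np.uint8(166), np.uint8(162), np.uint8(157), np.uint8(169), np.uint8(168), np.uint8(168), np.uint8(169), np.uint8(169), np.uint8(169)]
```

View pics/z.png

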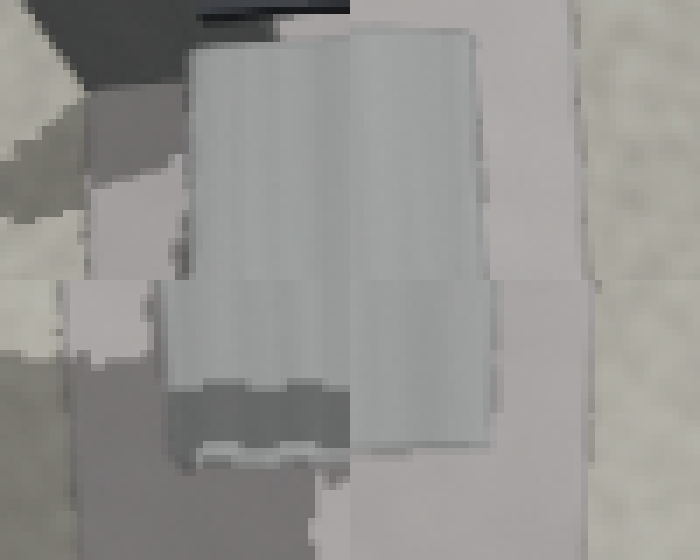

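```bash
cat > tilt.py <<'E'
import pickle,numpy as np,sys
from scipy.optimize import least_squares
from scipy.spatial.transform import Rotation as R
def unray(K,u,v):
    dx,dy=(u-K[0,2])/K[0,0],(v-K[1,2])/K[1,1];r=np.hypot(dx,dy)
    return np.array([np.sin(r)*dx/r,np.sin(r)*dy/r,np.cos(r)])
def run(pk,obs):
    p=pickle.load(open(pk,"rb"));K=p["mtx"];E=p["extrinsics"];Rw=E[:3,:3].T;c=-Rw@E[:3,3]
    def res(P):
        x,y,yaw,t=P[:4];o=c+P[4:7];Rc=R.from_rotvec(P[7:10]).as_matrix()@Rw
        r=[]
        Y=R.from_euler('z',yaw).as_matrix();T=Y@R.from_euler('y',-t).as_matrix()
        for kind,ax,val,u,v in obs:
            d=Rc@unray(K,u,v)
            M,O,h=(T,np.array([x,y,52]),10) if kind=="p" else (Y,np.array([x,y,0]),10)
            oo=M.T@(o-O);dd=M.T@d;q=oo+dd*(h-oo[2])/dd[2]
            r.append((q[ax]-val)/0.5)
        return np.r_[r,P[4:7]/2,P[7:10]/0.006]
    f=least_squares(res,[598,32,-.17,0.01]+[0]*6)
    S=np.sqrt(np.diag(np.linalg.inv(f.jac.T@f.jac)))
    print("x,y",f.x[:2],"yaw,tilt deg",np.degrees(f.x[2:4]),"+-",np.degrees(S[3]));print("cam",np.round(f.x[4:],4));print(np.round(f.fun[:len(obs)]*.5,2))
    return f.x
E
cat > run3.py <<'E'
from tilt import *
obs=[("p",0,-60,252.1,6.6+10),("p",1,107.5,252.5,6.4),("p",1,107.5,387,5.0),("p",0,60,388.2,10),("p",1,-107.5,262,238.9),("p",1,-107.5,388,238.4),("p",0,60,390.3,230),
("p",0,-60,252.7,100),("p",0,-60,253.5,120),("p",0,-60,256.7,200),("p",0,60,390.3,100),("p",0,60,391,120),("p",0,60,390.9,200),
("b",0,-85,237.7,100),("b",0,-85,238.5,120),("b",0,-85,242.1,200),("b",0,85,405.3,100),("b",0,85,405.6,120),("b",0,85,404.6,200)]
run("w3.pkl",obs)
print("no base");run("w3.pkl",[o for o in obs if o[0]=="p"])
E
python3 run3.py
```

```text
x,y [599.94727508  34.6396141 ] yaw,tilt deg [-10.33595871   0.03979013] +- 0.746217244865551
cam [ 0.0000e+00 -0.0000e+00  4.9958e+00  1.5000e-03 -2.4000e-03 -0.0000e+00]
[-0.23  0.07 -0.77  0.23  0.96 -0.26  0.53 -0.29 -0.01  0.13 -0.46 -0.03
  0.36 -0.28  0.04  0.24 -0.11 -0.   -0.11]
no base
x,y [599.36069438  35.09929759] yaw,tilt deg [-10.36001659  -0.07696658] +- 0.806791780714511
cam [-0.0000e+00  0.0000e+00  4.9086e+00  2.8000e-03 -6.0000e-04 -0.0000e+00]
[-0.3   0.03 -0.76  0.17  0.95 -0.22  0.52 -0.31 -0.01  0.16 -0.5  -0.07
  0.34]
```

```bash
python3 - <<'E'
import pickle,cv2,numpy as np
p=pickle.load(open("w3.pkl","rb"));im=p["color"]
cv2.imwrite("pics/z2.png",cv2.resize(im[10:90,280:365],None,fx=7,fy=7,interpolation=cv2.INTER_NEAREST))
E
```

```text
(no output)
```

View pics/z2.png

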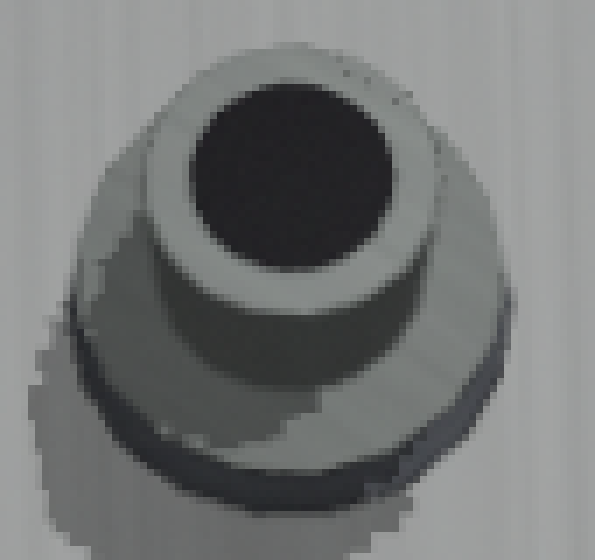

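```bash
sed -i 's/M,O,h=(T,np.array(\[x,y,52\]),10) if kind=="p"/M,O,h=(T,np.array([x,y,52]),92 if kind=="s" else 10) if kind in "ps"/' tilt.py; cat >> run3.py <<'E'
print("with sleeve")
o2=obs+[("s",0,0,321.6,35.3),("s",1,52,321.6,35.3)]
P=run("w3.pkl",o2)
E
python3 run3.py
```

```text
x,y [599.94727508  34.6396141 ] yaw,tilt deg [-10.33595871   0.03979013] +- 0.746217244865551
cam [ 0.0000e+00 -0.0000e+00  4.9958e+00  1.5000e-03 -2.4000e-03 -0.0000e+00]
[-0.23  0.07 -0.77  0.23  0.96 -0.26  0.53 -0.29 -0.01  0.13 -0.46 -0.03
  0.36 -0.28  0.04  0.24 -0.11 -0.   -0.11]
no base
x,y [599.36069438  35.09929759] yaw,tilt deg [-10.36001659  -0.07696658] +- 0.806791780714511
cam [-0.0000e+00  0.0000e+00  4.9086e+00  2.8000e-03 -6.0000e-04 -0.0000e+00]
[-0.3   0.03 -0.76  0.17  0.95 -0.22  0.52 -0.31 -0.01  0.16 -0.5  -0.07
  0.34]
with sleeve
x,y [599.94305168  34.37367438] yaw,tilt deg [-10.33442299  -0.09974788] +- 0.3802429210729786
cam [-0.0000e+00  0.0000e+00  5.0229e+00  8.0000e-04 -2.4000e-03 -0.0000e+00]
[-0.23  0.03 -0.7   0.22  1.02 -0.29  0.54 -0.3  -0.01  0.11 -0.46 -0.04
  0.36 -0.28  0.03  0.22 -0.11 -0.   -0.09  0.05 -0.06]
```

The rack tilt is -0.1 ± 0.4°, so it is level. As a check, the fitted stand pose predicts the knob at (564.9,-157.4), which is where I gripped it. Now the sleeve.

```bash
python3 -m pendant '[[[-0.2,0.55,0,0.0014,-0.0022,0],[-0.2,0.55,0,0,0,0],[-0.2,0.55,0,0,0,0],[-0.2,0.55,0,0,0,0],[-0.2,0.55,0,0,0,0],[-0.2,0.5,0,0,0,0],[-0.2,0.4,-0.2,0,0,0],[0,0,0,0,0,0]]]'
python3 - <<'E'
from h import *
s=env.observe();print(s["joints"])
p=vision.capture("wrist");cv2.imwrite("pics/w4.png",p["color"])
for t in ["sleeve","collar"]:
    print(t,[(np.round(w(p,a["position"]),1),round(a["score"],2)) for a in mark_of(p,t)[:3]])
E
```

```text
clock: 22.35
ee_pos: [433.2, 319.4, 204.7]
ee_rot: [0.0, 0.777, 0.63, 0.002]
force: [0.2, -0.8, 0.1]
grip_width: 0.999
[-0.2428142   0.19048014 -0.53498568  1.69725614  0.10229123  1.27721293
 -1.0065831 ]
sleeve [(array([435.8, 330.9,  -1.4]), 0.81)]
collar [(array([ 5.799e+02,  3.070e+02, -5.000e-01]), 0.85)]
```

View pics/w4.png

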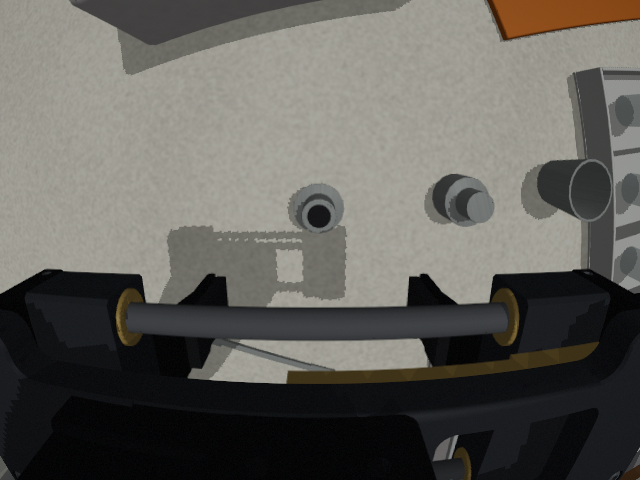

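The sleeve's hole shows at about (318,216) and the collar at (470,205).

```bash
python3 - <<'E'
from h import *
from tilt import unray
p=vision.capture("wrist");K=np.array(p["mtx"]);E=np.array(p["extrinsics"]);Rw=E[:3,:3].T;c=-Rw@E[:3,3]
g=cv2.cvtColor(p["color"],cv2.COLOR_BGR2GRAY)[195:235,300:340]
m=cv2.moments((g<45).astype(np.uint8));u,v=300+m["m10"]/m["m00"],195+m["m01"]/m["m00"];print(u,v,m["m00"],c,env.observe()["ee_pos"])
d=Rw@unray(K,u,v)
for z in (70,76): print(c+d*(z-c[2])/d[2], c+[0,0,5]+d*(z-c[2]-5)/d[2])
E
```

```text
312.40966921119593 211.75063613231552 393.0 [450.55556451 383.74354969 366.56669689] [437.22389109 315.27933152 206.18799281]
[437.31581475 331.91023262  70.        ] [437.09259768 331.03634291  70.        ]
[437.58367523 332.95890027  76.        ] [437.36045816 332.08501056  76.        ]
```

```bash
python3 -m pendant '[[[0,0.17,-0.3,0,0,0],[0,0,-0.45,0,0,0],[0,0,-0.25,0,0,0],[0,0,0,0,0,0]]]' -1
python3 - <<'E'
from h import *
p=vision.capture("wrist");cv2.imwrite("pics/w5.png",p["color"]);s=env.observe();print(s["ee_pos"],s["dq"].round(3))
E
```

```text
clock: 23.05
ee_pos: [442.6, 327.5, 105.9]
ee_rot: [0.003, 0.783, 0.622, 0.005]
force: [0.0, 0.0, 1.1]
grip_width: 1.001
[443.22715543 327.93674595 107.07234064] [-0.006 -0.023 -0.009 -0.027 -0.005  0.008  0.003]
```

View pics/w5.png

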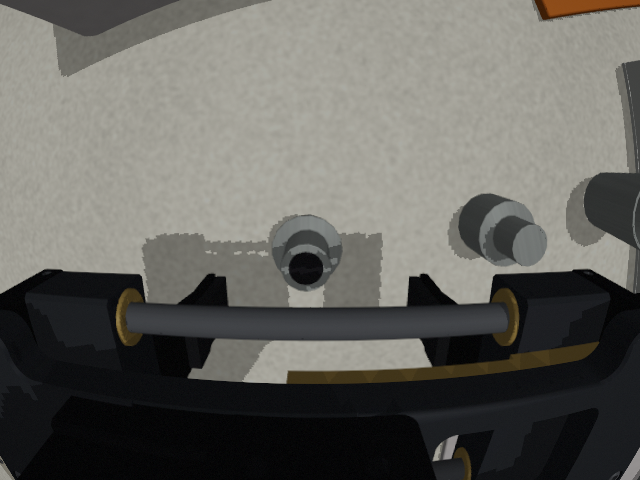

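```bash
python3 -m pendant '[[[-0.055,0.045,-0.2,0,0.0018,0],[0,0,-0.25,0,0,0],[0,0,0,0,0,0]]]' -1
```

```text
clock: 23.48
ee_pos: [439.7, 333.0, 63.3]
ee_rot: [-0.0, 0.784, 0.621, 0.004]
force: [0.7, 0.5, -0.4]
grip_width: 1.0
```

```bash
python3 -m pendant '[[[-0.03,0,-0.17,0,0.001,0],[0,0,0,0,0,0],[0,0,0,0,0,0]]]' -1
```

```text
clock: 23.85
ee_pos: [437.3, 333.9, 47.1]
ee_rot: [-0.003, 0.784, 0.621, 0.002]
force: [-0.5, -0.1, -0.2]
grip_width: 1.003
```

```bash
python3 -m pendant '[[[0,0,0,0,0,0],[0,0,0,0,0,0],[0,0,0,0,0,0],[0,0,0,0,0,0],[0,0,0,0,0,0],[0,0,0,0,0,0],[0,0,0,0,0,0]]]' 1 20
```

```text
clock: 24.72
ee_pos: [437.9, 334.3, 48.3]
ee_rot: [-0.002, 0.784, 0.621, 0.003]
force: [0.8, -0.3, -0.2]
grip_width: 0.307
```

```bash
python3 -m pendant '[[[0,0,0.2,0,0,0],[0,0,0.45,0,0,0],[0,0,0.5,0,0,0],[0,0,0.5,0,0,0],[0.05,-0.1,0.15,0,0,0],[0.22,-0.5,0,0,0,0],[0.22,-0.5,0,0,0,0],[0.22,-0.5,0,0,0,0],[0,0,0,0,0,0]]]' 1
python3 - <<'E'
from h import *
import pickle
from tilt import unray
p=vision.capture("side");cv2.imwrite("pics/s6.png",p["color"])
p=vision.capture("wrist");cv2.imwrite("pics/w6.png",p["color"])
print(mark_of(p,"socket"))
print(env.observe()["ee_pos"])
q=pickle.load(open("w3.pkl","rb"));cv2.imwrite("pics/z3.png",cv2.resize(q["color"][140:225,280:370],None,fx=6,fy=6,interpolation=cv2.INTER_NEAREST))
E
```

```text
clock: 25.85
ee_pos: [506.9, 164.7, 227.8]
ee_rot: [-0.003, 0.783, 0.621, -0.002]
force: [-1.0, 0.7, -1.7]
grip_width: 0.308
[]
[504.79329234 170.86213483 228.42977326]
```

View pics/w6.png

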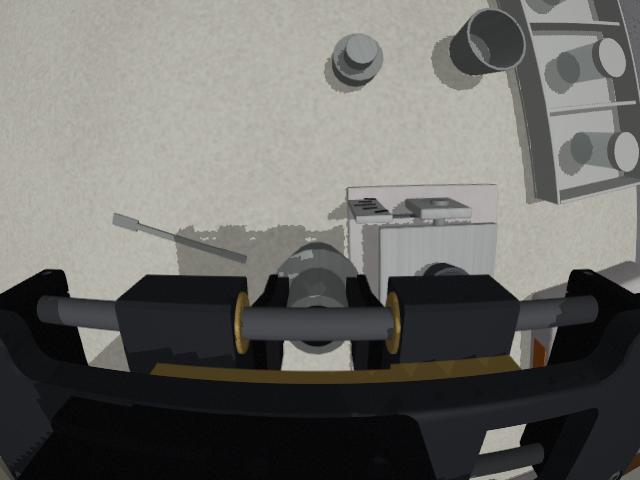

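View pics/z3.png

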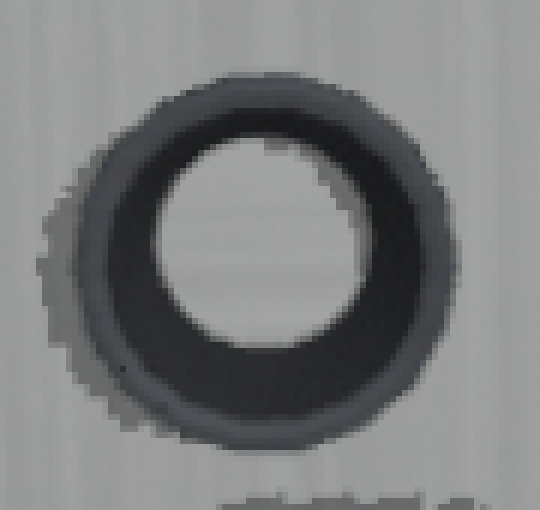

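View pics/s6.png

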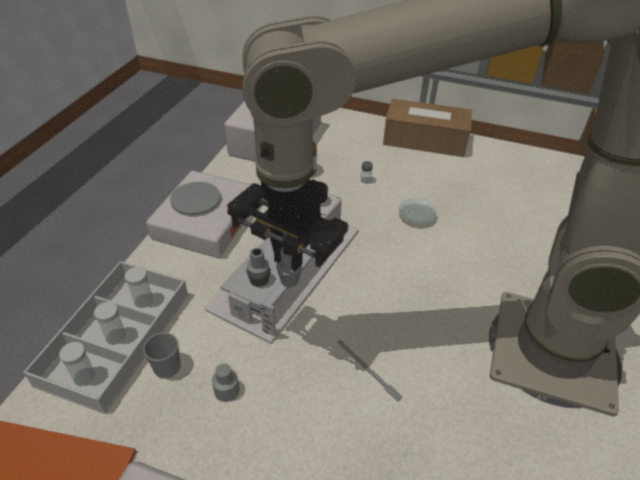

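```bash
python3 - <<'E'
from tilt import *
p=pickle.load(open("w3.pkl","rb"));K=p["mtx"];E=p["extrinsics"];Rw=E[:3,:3].T;c=-Rw@E[:3,3]
print(c)
x,y,yaw=599.94,34.4,np.radians(-10.33)
print("pred",x+52*np.sin(yaw),y-52*np.cos(yaw))
for dz in (0,5):
  rot=R.from_rotvec([.0008,-.0024,0] if dz else [0,0,0]).as_matrix()@Rw
  o=c+[0,0,dz];d=rot@unray(K,324.0,183.7)
  for z in (92,99,106):
    q=o+d*(z-o[2])/d[2];print(dz,z,q,np.linalg.norm(q-o))
  # diameter at mouth
  a=unray(K,280+107/6,183.7)@unray(K,280+421/6,183.7);D=20/np.tan(np.arccos(a)/2);print("z from dia",(o+d/np.linalg.norm(d)*D)[2])
  b=unray(K,280+156/6,140+242/6)@unray(K,280+372/6,140+242/6);D=15/np.tan(np.arccos(b)/2);print("z bottom",(o+d*D)[2])
E
```

```text
[595.10869223  15.78363223 382.95651828]
pred 590.6154977176226 -16.757146687300086
0 92 [590.07465451 -18.0707712   92.        ] 292.9627240728051
0 99 [590.1957663 -17.2562824  99.       ] 285.9144576148558
0 106 [590.31687808 -16.44179361 106.        ] 278.86619115690644
z from dia 100.18198228841106
z bottom 74.239740776475
5 92 [590.69906824 -18.41127452  92.        ] 297.95804594397663
5 99 [590.80336521 -17.60249237  99.        ] 290.9107055652809
5 106 [590.90766218 -16.79371023 106.        ] 283.8633651865852
z from dia 105.14482335792735
z bottom 79.19917281927121
```

```bash
python3 -m pendant '[[[0.215,-0.465,0,0,0,0],[0.215,-0.465,0,0,0,0],[0.215,-0.465,0,0,0,0],[0.215,-0.465,0,0,0,0],[0,0,0,0,0,0],[0,0,0,0,0,0]]]' 1
python3 - <<'E'
from h import *
print(env.observe()["ee_pos"],env.observe()["force"])
E
```

```text
clock: 26.75
ee_pos: [590.2, -9.6, 226.1]
ee_rot: [-0.006, 0.775, 0.632, -0.001]
force: [-0.3, 0.2, -1.7]
grip_width: 0.309
[590.19321322  -9.62028547 226.11349243] [-0.27889354  0.21993266 -1.67486046]
```

```bash
python3 -m pendant '[[[0,-0.055,-0.2,-0.0015,-0.001,0],[0,0,-0.25,0,0,0],[0,0,-0.12,0,0,0],[0,0,0,0,0,0],[0,0,0,0,0,0]]]' 1
python3 - <<'E'
from h import *
for n in("top","side"):
  p=vision.capture(n)
  a={"side":(200,320,220,380),"top":(130,270,240,420)}[n]
  cv2.imwrite(f"pics/{n}7.png",cv2.resize(p["color"][a[0]:a[1],a[2]:a[3]],None,fx=4,fy=4,interpolation=cv2.INTER_CUBIC))
print(env.observe()["ee_pos"],env.observe()["force"])
E
```

```text
clock: 27.38
ee_pos: [589.7, -7.3, 169.1]
ee_rot: [-0.0, 0.772, 0.636, -0.001]
force: [-0.0, 0.4, -1.0]
grip_width: 0.311
[589.75795941  -7.55888401 169.08846022] [-0.20417667 -0.25706965 -1.65437574]
```

View pics/side7.png

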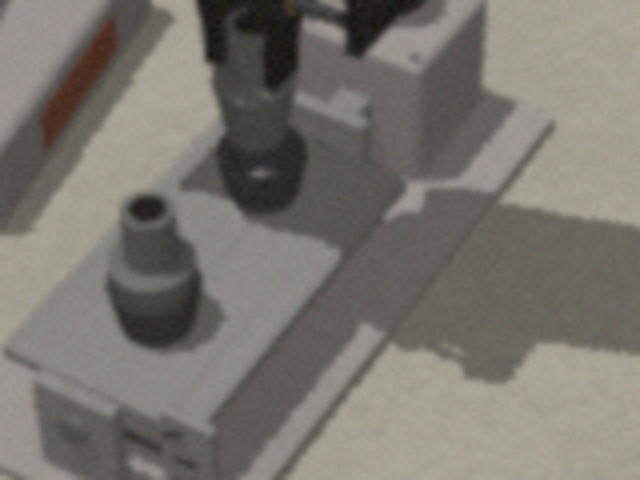

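The side view shows the sleeve hanging upright above the socket at about (262,165). I'll centre it, then descend.

```bash
python3 -m pendant '[[[0.01,-0.08,0,0,0,0],[0,0,0,0,0,0],[0,0,0,0,0,0]]]' 1
```

```text
clock: 27.85
ee_pos: [591.4, -16.7, 170.2]
ee_rot: [0.0, 0.772, 0.635, 0.0]
force: [0.2, 0.6, -1.2]
grip_width: 0.309
```

```bash
python3 -m pendant '[[[-0.005,0.015,-0.1,0,0,0],[0,0,0,0,0,0],[0,0,0,0,0,0]]]' 1
python3 - <<'E'
from h import *
for n in("top","side"):
  p=vision.capture(n)
  a={"side":(200,320,220,380),"top":(130,270,240,420)}[n]
  cv2.imwrite(f"pics/{n}8.png",cv2.resize(p["color"][a[0]:a[1],a[2]:a[3]],None,fx=5,fy=5,interpolation=cv2.INTER_CUBIC))
print(env.observe()["ee_pos"],env.observe()["force"])
E
```

```text
clock: 28.22
ee_pos: [590.7, -15.0, 159.2]
ee_rot: [0.0, 0.772, 0.635, -0.0]
force: [0.4, -0.4, -1.7]
grip_width: 0.308
[590.65980506 -14.922429   159.20525341] [ 0.34383614 -0.07033906 -1.70235277]
```

View pics/side8.png

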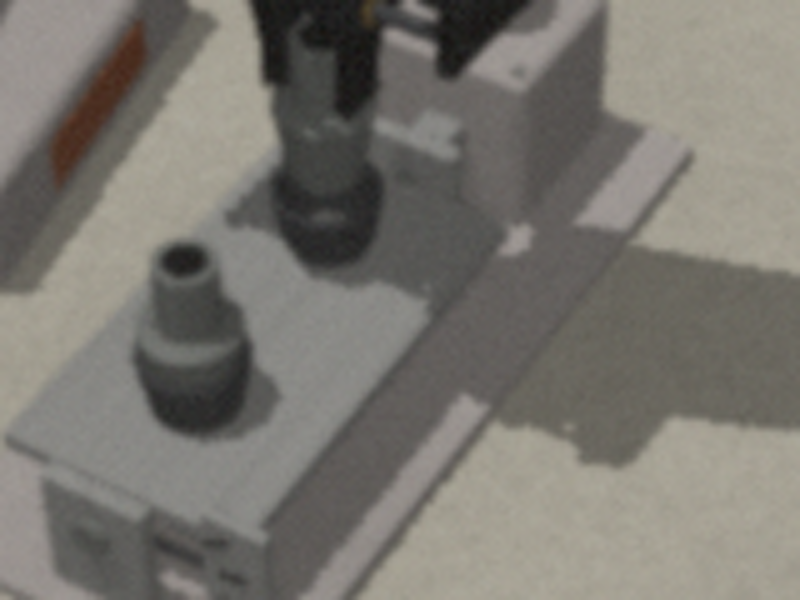

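```bash
python3 -m pendant '[[[0,0,-0.04,0,0,0],[0,0,-0.04,0,0,0],[0,0,-0.02,0,0,0]]]' 1
```

```text
clock: 28.7
ee_pos: [590.8, -14.9, 148.7]
ee_rot: [0.0, 0.772, 0.635, 0.0]
force: [-0.2, 1.1, -1.5]
grip_width: 0.306
```

```bash
python3 -m pendant '[[[0,0,-0.03,0,0,0],[0,0,-0.02,0,0,0]]]' 1
```

```text
clock: 28.95
ee_pos: [590.7, -14.9, 143.3]
ee_rot: [0.0, 0.772, 0.635, -0.0]
force: [0.1, 0.6, -1.2]
grip_width: 0.308
```

```bash
python3 -m pendant '[[[0,0,-0.02,0,0,0],[0,0,-0.02,0,0,0]]]' 1
```

```text
clock: 29.2
ee_pos: [590.8, -14.9, 139.1]
ee_rot: [0.0, 0.772, 0.635, 0.0]
force: [-0.3, -0.4, -2.5]
grip_width: 0.309
```

```bash
python3 -m pendant '[[[0,0,-0.015,0,0,0],[0,0,-0.015,0,0,0]]]' 1
```

```text
clock: 29.45
ee_pos: [590.8, -14.9, 135.9]
ee_rot: [0.0, 0.772, 0.635, 0.0]
force: [0.1, 0.2, -0.7]
grip_width: 0.308
```

```bash
python3 -m pendant '[[[0,0,-0.015,0,0,0],[0,0,-0.01,0,0,0]]]' 1
```

```text
clock: 29.7
ee_pos: [590.8, -14.9, 133.2]
ee_rot: [0.0, 0.772, 0.635, 0.0]
force: [-0.4, 0.0, -1.6]
grip_width: 0.311
```

```bash
python3 -m pendant '[[[0,0,-0.01,0,0,0],[0,0,-0.01,0,0,0]]]' 1
```

```text
clock: 29.95
ee_pos: [590.8, -15.0, 131.1]
ee_rot: [0.0, 0.772, 0.635, 0.0]
force: [0.2, 0.2, -1.6]
grip_width: 0.306
```

```bash
python3 -m pendant '[[[0,0,-0.01,0,0,0],[0,0,-0.01,0,0,0]]]' 1
```

```text
clock: 30.2
ee_pos: [590.9, -15.0, 129.0]
ee_rot: [0.0, 0.772, 0.635, 0.0]
force: [0.2, 0.5, -1.9]
grip_width: 0.31
```

```bash
python3 -m pendant '[[[0,0,-0.01,0,0,0],[0,0,-0.005,0,0,0]]]' 1
```

```text
clock: 30.45
ee_pos: [590.8, -14.9, 127.4]
ee_rot: [0.0, 0.772, 0.635, 0.0]
force: [-1.1, -0.1, -0.8]
grip_width: 0.305
```

```bash
python3 -m pendant '[[[0,0,-0.01,0,0,0],[0,0,-0.005,0,0,0]]]' 1
```

```text
clock: 30.7
ee_pos: [590.7, -15.1, 125.8]
ee_rot: [0.0, 0.772, 0.635, -0.0]
force: [-1.7, -0.4, -1.1]
grip_width: 0.308
```

A side force of -1.7 N in x means the wall is touching, so I'll shift in that direction.

```bash
python3 -m pendant '[[[-0.008,-0.002,0,0,0,0],[0,0,0,0,0,0]]]' 1; python3 -c "
from h import *
for i in range(4): vision.capture('top');s=env.observe();print(s['force'],s['ee_pos'])"
```

```text
clock: 30.95
ee_pos: [590.1, -15.4, 125.8]
ee_rot: [0.0, 0.772, 0.635, 0.0]
force: [-0.2, 0.2, -2.3]
grip_width: 0.305
[ 0.21692372 -1.08832385 -0.76966522] [590.14682399 -15.38437651 125.86131893]
[-0.07455785  0.74317021 -1.56523752] [590.14323973 -15.39510169 125.85391742]
[ 0.37342957 -0.72170646 -1.50445029] [590.12813954 -15.38538177 125.85979912]
[ 0.64638261 -0.67243138 -0.86042345] [590.15981629 -15.35773648 125.86944896]
```

Free again. I'll keep going gently.

```bash
python3 -m pendant '[[[0,0,-0.01,0,0,0],[0,0,0,0,0,0]]]' 1; python3 -c "
from h import *
f=[]
for i in range(3): vision.capture('top');s=env.observe();f.append(s['force'])
print(np.mean(f,0))"
```

```text
clock: 31.4
ee_pos: [590.3, -15.5, 124.9]
ee_rot: [0.001, 0.772, 0.635, 0.0]
force: [0.7, -0.5, -1.4]
grip_width: 0.308
[ 0.79547835 -0.34307955 -2.05544161]
```

```bash
python3 -m pendant '[[[0,0,-0.01,0,0,0],[0,0,0,0,0,0]]]' 1; python3 -c "
from h import *
f=[]
for i in range(3): vision.capture('top');s=env.observe();f.append(s['force'])
print(np.mean(f,0))"
```

```text
clock: 31.8
ee_pos: [590.5, -15.5, 124.1]
ee_rot: [0.001, 0.772, 0.635, 0.0]
force: [-0.4, -0.3, -1.8]
grip_width: 0.306
[ 0.37020325 -0.82924651 -0.76906088]
```

```bash
python3 -m pendant '[[[0,-0.003,-0.008,0,0,0],[0,0,0,0,0,0]]]' 1; python3 -c "
from h import *
f=[]
for i in range(4): vision.capture('top');s=env.observe();f.append(s['force'])
print(np.mean(f,0),s['ee_pos'])"
```

```text
clock: 32.2
ee_pos: [590.5, -15.6, 123.9]
ee_rot: [0.001, 0.772, 0.635, 0.001]
force: [-0.4, -0.0, -0.0]
grip_width: 0.307
[-0.95559662  0.03790432  1.97797474] [590.51257955 -15.54321402 123.80962718]
```

```bash
python3 -m pendant '[[[0,0,-0.008,0,0,0],[0,0,0,0,0,0]]]' 1; python3 -c "
from h import *
f=[]
for i in range(4): vision.capture('top');s=env.observe();f.append(s['force'])
print(np.mean(f,0),s['ee_pos'])"
```

```text
clock: 32.65
ee_pos: [590.6, -15.5, 123.8]
ee_rot: [0.001, 0.772, 0.635, 0.001]
force: [-1.4, -0.4, 0.2]
grip_width: 0.31
[-2.86424254 -0.17898165  4.06855245] [590.60580143 -15.52700849 123.73882834]
```

The seat is felt at TCP z 123.8, so the underside is about 13.5 mm above the plate. This matches the image estimate of the mouth (z≈100). I'll relieve the push before letting go.

```bash
python3 -m pendant '[[[-0.004,0,0.003,0,0,0],[0,0,0,0,0,0]]]' 1 8; python3 -c "
from h import *
f=[]
for i in range(4): vision.capture('top');s=env.observe();f.append(s['force'])
print(np.mean(f,0),s['ee_pos'],s['grip_width'])"
```

```text
clock: 33.1
ee_pos: [590.5, -15.5, 123.7]
ee_rot: [0.001, 0.772, 0.635, 0.001]
force: [0.1, 0.2, 1.8]
grip_width: 0.31
[ 0.21896564 -0.4928692   0.72026369] [590.42278745 -15.54802344 123.74165817] 0.3111206247370009
```

```bash
python3 -m pendant '[[[0,0,0,0,0,0],[0,0,0,0,0,0],[0,0,0,0,0,0]]]' 0.2 5; python3 -c "
from h import *
f=[]
for i in range(3): p=vision.capture('top');s=env.observe();f.append(s['force'])
print(np.mean(f,0),s['ee_pos'],s['grip_width'])
p=vision.capture('wrist');cv2.imwrite('pics/w9.png',p['color'])
p=vision.capture('side');cv2.imwrite('pics/s9.png',cv2.resize(p['color'][200:320,220:380],None,fx=5,fy=5,interpolation=cv2.INTER_CUBIC))"
```

```text
clock: 33.67
ee_pos: [590.3, -15.3, 123.5]
ee_rot: [0.001, 0.772, 0.635, 0.001]
force: [-1.3, -0.2, 0.6]
grip_width: 0.401
[-0.07997145 -0.40599879  0.07441581] [590.29407956 -15.36391949 123.48260316] 0.3979615419837907
```

View pics/s9.png

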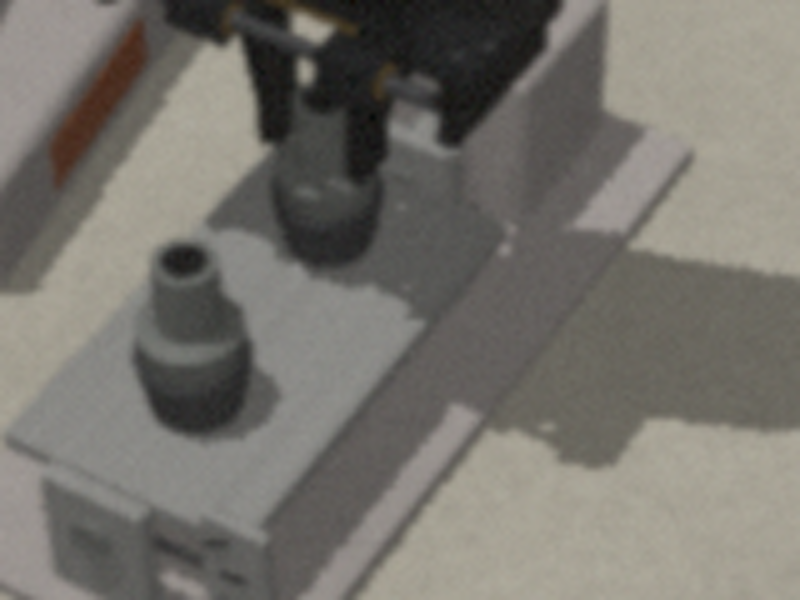

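View pics/w9.png

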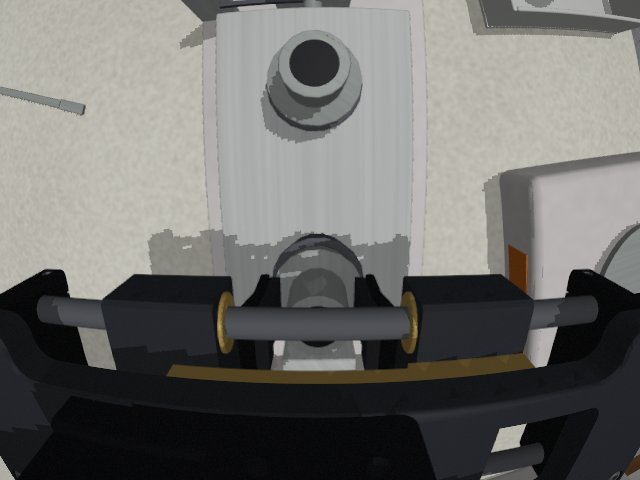

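The side view shows the sleeve seated at about (325,215), looking like the fixed one. The jaws have 3–4 mm of clearance each side. I'll open up and withdraw.

```bash
python3 -m pendant '[[[0,0,0,0,0,0],[0,0,0,0,0,0],[0,0,0,0,0,0],[0,0,0.15,0,0,0],[0,0,0.35,0,0,0],[0,0,0.4,0,0,0],[0,-0.3,0.2,0,0,0],[0,-0.4,0,0,0,0],[0,0,0,0,0,0],[0,0,0,0,0,0]]]' -0.6; python3 -c "
from h import *
p=vision.capture('wrist');cv2.imwrite('pics/w10.png',p['color'])
for t in ['sleeve','socket','rack']: print(t,[(np.round(w(p,a['position']),1),round(a['score'],2)) for a in mark_of(p,t)[:3]])
print(env.observe()['ee_pos'])
import pickle
pickle.dump({k:np.array(p[k]) for k in('mtx','extrinsics','color')},open('w10.pkl','wb'))
p=vision.capture('side');cv2.imwrite('pics/s10.png',cv2.resize(p['color'][200:340,200:360],None,fx=4,fy=4,interpolation=cv2.INTER_CUBIC))"
```

```text
clock: 35.17
ee_pos: [590.6, -85.9, 244.5]
ee_rot: [0.003, 0.771, 0.636, 0.003]
force: [-1.0, 1.0, -0.4]
grip_width: 0.799
sleeve [(array([587.8, -18. ,  73.5]), 0.75)]
socket []
rack [(array([601.3,  30. ,  48.7]), 0.69), (array([ 564.6, -161. ,  104. ]), 0.32)]
[590.40095188 -85.72153272 243.60130872]
```

View pics/s10.png

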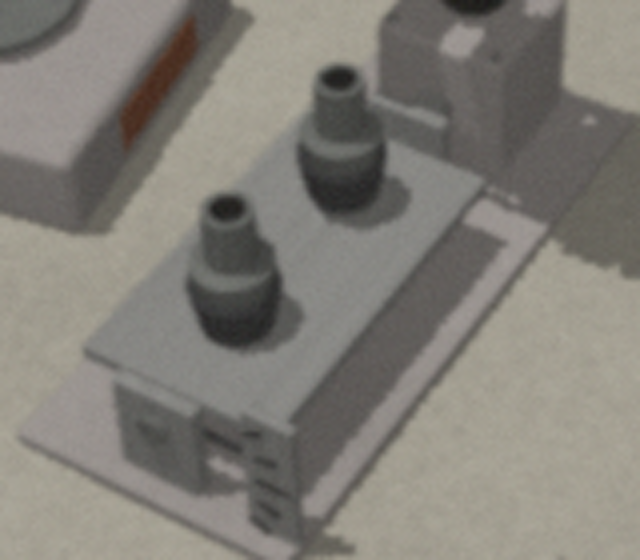

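View pics/w10.png

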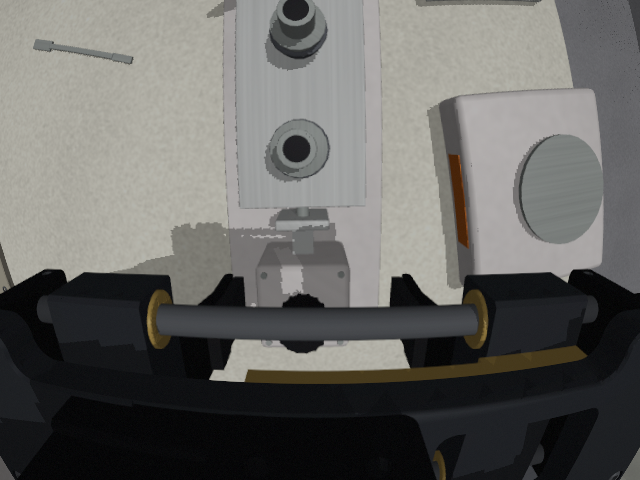

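The sleeve stands upright in the socket, parallel to the fixed one. Its hole is at (297,149) in the wrist view, and its base measures z≈73.5. I'll check level once more from this view.

```bash
python3 - <<'E'
import pickle,cv2,numpy as np
p=pickle.load(open("w10.pkl","rb"));im=p["color"];g=cv2.cvtColor(im,cv2.COLOR_BGR2GRAY)
for r in (80,100,120,180): print(r,*g[r,220:246],"|",*g[r,358:388])
for (a,b,c,d) in ((0,30,275,315),(130,170,275,320)):
    m=cv2.moments((g[a:b,c:d]<50).astype(np.uint8));print(c+m["m10"]/m["m00"],a+m["m01"]/m["m00"],m["m00"])
E
```

```text
80 170 169 169 146 159 159 160 160 160 160 161 160 160 160 141 122 145 154 154 155 157 157 158 161 162 161 | 160 159 156 157 160 159 151 153 169 169 169 170 170 171 171 172 172 172 172 171 171 170 164 150 169 170 170 167 163 164
100 170 173 171 158 161 163 162 161 161 161 160 160 161 160 161 140 142 151 153 154 156 156 157 160 162 162 | 161 160 159 158 160 164 159 163 171 170 170 170 170 170 171 171 173 172 173 173 172 172 169 161 168 168 167 167 168 169
120 167 171 175 145 152 164 165 165 164 164 164 165 166 166 166 166 137 154 154 153 154 156 158 159 161 162 | 161 162 162 160 161 165 161 148 167 170 170 170 170 170 170 170 170 170 170 171 170 171 166 152 149 172 175 176 174 172
180 172 173 173 173 175 167 156 167 168 168 168 167 168 168 168 168 168 158 132 155 154 152 153 155 157 159 | 159 161 164 163 163 165 161 148 158 168 167 166 166 166 166 166 167 168 168 168 169 169 166 143 158 170 171 172 172 172
295.2505800464037 9.11832946635731 431.0
296.06569343065695 148.34489051094891 548.0
```

```bash
cat > run10.py <<'E'
from tilt import *
obs=[("p",0,-60,235.8,80),("p",0,-60,236.3,100),("p",0,-60,236.6,120),("p",0,-60,238.6,180),("p",0,60,365,80),("p",0,60,365.3,100),("p",0,60,365.5,120),("p",0,60,365.5,180),
("p",1,-107.5,245,207.5),("p",1,-107.5,360,206.5),
("b",0,-85,223,80),("b",0,-85,223,100),("b",0,-85,223.3,120),("b",0,-85,226,180),("b",0,85,381,80),("b",0,85,381,100),("b",0,85,381.5,120),("b",0,85,381.5,180)]
run("w10.pkl",obs)
run("w10.pkl",obs+[("s",0,0,295.25,9.1),("s",1,52,295.25,9.1)])
E
python3 run10.py
```

```text
x,y [600.60259117  33.52654432] yaw,tilt deg [-10.11388049   2.75678661] +- 1.7990454002223346
cam [-0.0000e+00 -0.0000e+00  4.2853e+00 -1.0000e-04 -3.8000e-03  0.0000e+00]
[-0.13  0.13  0.04 -0.03  0.22  0.18  0.15  0.    0.13 -0.13  0.26  0.01
 -0.11  0.41 -0.17 -0.55 -0.25 -0.15]
x,y [600.92394599  34.1001228 ] yaw,tilt deg [-10.21049852   0.34458649] +- 0.422505428239027
cam [-0.0000e+00  0.0000e+00  4.3932e+00  1.3000e-03 -4.5000e-03 -0.0000e+00]
[-0.09  0.2   0.15  0.2   0.03  0.03  0.02 -0.04  0.34 -0.52  0.13 -0.07
 -0.14  0.5  -0.21 -0.56 -0.22 -0.02  0.1   0.19]
```

```bash
python3 -c "
from h import *
s=env.observe();print(s['clock'],s['force'],s['grip_width'])
print(order.hand_in())"
```

```text
35.425 [ 0.85881219 -0.59613737 -0.30327641] 0.801870103472024
the job is handed in; nothing more can be done
None
```

I levelled the rack, set the sleeve in the empty socket, let go of everything and handed in at about 35 s. The hand-in gave no verdict.

- **Rack:** I turned the knob about 537° clockwise over two grasps. Two wrist-camera fits that use the fixed sleeve's top put the tilt at -0.1 ± 0.4° and +0.3 ± 0.4°, against the 1.6° limit.
- **Weaker level checks:** In the second view, plate edges alone gave 2.8 ± 1.8°, which is outside the limit but has little weight. The side and top cameras, taken 35° of knob earlier, gave 0.2 ± 1°. I could not read the pointer against its mark precisely.
- **Sleeve:** I lowered it in 1 mm steps and felt the seat at TCP z of 123.8 mm, so its underside is about 13.5 mm above the plate. The peak wrist reading at the seat was about 4 N upward (roughly 5.7 N of push). I took that off before opening the jaws.
- **Last pictures:** The sleeve stands upright, parallel to the fixed one. It was measured at (588, -18), within about 3 mm of the socket axis by a sensor good to 4 mm, with its underside 11.5 mm above the plate. The gripper was clear of everything. I touched none of the other things and saw none of them moved, but I did not measure them again.

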